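# Lock the bayonet cover onto a vacuum filter housing

### The arm

A 6-joint arm with a two-finger parallel gripper is mounted at the origin on the work surface. World frame = base frame: x ahead of the robot, y to its left, z up, the work surface at z = 0. Lengths are in m, angles in degrees, forces in N, time in s.
With the tool pointing down it reaches from about 0.35 to 0.875 m from the base axis. Payload 4.2 kg.
Tool frame: the origin (TCP) lies on the centre line of the jaws, within the pads' length; the fingertips stand 19 mm ahead of it and the grasp point (between the pads) is the TCP; z points along the fingers, y is the line along which they close (so a half turn about z gives the same grasp; the last joint's range is limited). The gripper opens to 87 mm and grips with 3 to 60 N. Pads are 19 mm wide; open, the fingers measure 117 mm over their backs; the gripper's body (75 mm by 190 mm) begins 51 mm behind the grasp point.
Start: joints at [82.769, 22.042, 0.453, 0, -68.411, -14.817], TCP at [0.235, 0.579, 0.242] pointing down, gripper open.
Joint ranges: [-179.83, 179.83], [-69.29, 118.12], [-61.27, 80.66], [-181.25, 117.63], [-171.15, -9.14], [-177.46, 177.46]. Speed limits (degrees/s): [159.86, 159.86, 180, 180, 180, 180].

### API

Orientations are given as a 3x3 rotation matrix whose columns are the frame's x, y, z axes.
In Python, from station import sense, capture, finish_job, search_frame, masks_of gives the robot as it stands.
- The arm moves only by the tool drive_tool, never from a script. Its argument "rows" is a list of rows, each a list of 7 numbers: the opening in per cent of the stroke, from 0 (shut) to 100 (fully open), then the shift along the world's x, y, z in mm, then the turn, a rotation vector about the world's x, y, z in rad. In form: [[fingers, dx, dy, dz, wx, wy, wz], ...]. A call has 1 to 5 rows; each row shifts and turns the commanded pose from where the row before left it; what a row does not reach is not made up. A row lasts 1/12 s, in which the tool goes at most 41.7 mm and 7.16 degrees, less where a joint would pass 70% of its speed; a pose out of reach is approached as far as the arm can. A call is refused whole if a number of a shift passes 41.7 or a number of a turn 0.125, either way. A call with a gripper value outside its range is refused whole. The fingers move at their own pace and stop on an object; the grip force is fixed at half the most. Time passes only in rows, so rows that do not move let the fingers close. It gives the time, the measured TCP pose, the force, the opening and the grip force at its end, in the units of the state.
- sense(): the state, without advancing time (a new reading comes with each control period).
- capture(name): name is "scene" or "top" or "wrist"; returns a dict with "frame" (384x512x3 uint8, red, green, blue), "z_map" (384x512 float32, m along the optical axis (not along the pixel's ray), 0 where there is no reading), "fx", "fy", "cx", "cy" (pixels), "R" (3x3) and "t" (3): a world point X has camera coordinates R X + t; the wrist camera has in their place "T_tool_cam" (4x4, takes a point from camera to tool coordinates, whose origin is the TCP and whose axes are the flange's). Camera axes: x right, y down, z forward; pixel columns grow to the right and rows downward; lengths in m; the calibration is good to about 2 mm. The wrist camera is an equidistant fisheye: a pixel r from the principal point sees the ray r / f radians off the axis. A picture is of the moment at which its call begins: read the wrist's pose just before it.
- finish_job(): hands the job in; it is judged then, once.
Trained networks look in a picture, given as the dict that the camera call returned (one of the last four; its "shot" number tells which), for a name from the list of things; names that differ only in an ending like _2 or _b are one class to them, and where a whole thing is asked for, a point or a joint stands for the part that bears it (a point fixed in the world has none). Each returns a list of dicts, best first, with "p" (0 to 1); they miss things now and then, are a little off and sometimes report something else, mostly with a low value. They report only what shows in the picture. A call takes as long as a camera call. They do not tell look-alikes from the thing itself.
- search_frame(label, picture): "xy" ([column, row] in pixels, amid what is visible of it).
- masks_of(label, picture): "region" (384x512 bool, what is visible of it) and "xy" ([column, row] in pixels, amid what is visible of it).
The state is a dict: "time_s": time; "joints": joint angles; "joint_velocities": joint speeds; "effort": joint torques, N m; "tcp_pos": TCP position; "ee_rot": TCP orientation; "wrist_force": force on the tool from outside, world axes, zero at the start; "moment": the same for the moment, N m; "gripper_width": opening from 0.0 (shut) to 1.0 (fully open); "gripper_force": force on a finger pad.
Only numpy, scipy, OpenCV 4.12 (cv2) and the standard library are available. Lean on these libraries where they do the work, as an engineer would, in place of code of your own. Each camera call takes 0.05 s, during which the arm holds its last target. There are 200 camera calls.

### The job

Close the packaging machine's vacuum filter: pick up the loose cover, push it down into the neck of the filter housing with its two lugs passing through the neck's two slots, turn it clockwise (seen from above) to the end stop, and let the spring lift it up into its locking notches so that it stays locked when you let go. Work gently, pressing with no more than about 25 N and twisting with no more than about half a newton metre, and leave the flask, tape and carton alone.

Things in the scene. Friction and masses are not known exactly. Their poses are not given: they have to be found in the camera images.
- cover_grip (a point): Centre of the black grip bar on top of the loose cover, which starts upright on the deck. Bar 60 mm long (along x), 14 thick (y), 34 tall; its top 17 mm above this point. Under the bar an aluminium disc, 72 mm across, 6 thick, its top 17 mm below this point; then a round pilot 44 mm across down to 50 mm below this point, tapering to 37 mm over the last 5 mm. 0.1 to 0.2 kg.
- cover_lugs (a point): On the cover's axis, 40 mm below cover_grip, level with the undersides of its two lugs. They stick out of the pilot on opposite sides, along +x and -x, exactly below the ends of the grip bar: 11 mm wide, 6 mm tall, 60 mm over the tips. A half turn leaves the cover the same.
- neck: Fixed filter housing, a dark pot 82 mm across on a 120 x 100 x 6 mm foot, mouth up. Origin: centre of its underside, z up. Brass ports along its y, out to 60 mm, up to 45 mm high. Its mouth is an aluminium collar with two slots on opposite sides. The collar is fixed, but its slot line lies anywhere within 25 degrees either side of the housing's x axis: not in the pose, to be seen or felt.
- neck_mouth (a point): Centre of the collar's flat top, 75 mm above the housing's origin. Bore 48 mm; slots 14 mm wide, cut 8 mm through the collar. Off the slots, the lugs rest on this top. In the slots a spring follower meets the pilot when the lugs' undersides are 4 mm down: 3.4 N, rising 0.45 N per mm. At 14 to 17 mm down the cover can turn clockwise; at 17 mm the disc bears on the collar.
- neck_locked (a point): Where cover_grip is when locked, 104 mm above the housing's origin (lugs' undersides 11 mm below the collar's top). Clockwise end stop about 49 degrees from the slots; anticlockwise is blocked. At the stop the collar's underside has notches 3 mm deep, 14 mm wide, into which the spring lifts the lugs. Turned only part-way, the cover stays 3 mm lower; not turned, it springs up 7 mm higher.
- flask_mid (a point): Bystander: middle of a small glass conical flask, 52 mm across, 78 mm tall, standing (this point 39 mm up).
- tape_mid (a point): Bystander: middle of a roll of tape lying flat, 90 mm across, 40 mm tall (this point 20 mm up).
- carton_mid (a point): Bystander: middle of a standing carton, 70 x 60 x 85 mm (this point 42 mm up).
There are look-alikes about, which are no part of the job. What is shaped like the part that bears cover_grip but green, pink or turquoise is not meant.

How it is judged:
By the outcome, as a careful person would: the job done as asked, in the order asked, and still so for the second after the job is handed in, with the robot touching nothing.
It also fails if it takes over 69 s, if anything falls off the work surface, if the arm or the gripper's body presses on something with over 40 N, if the wrist force passes 120 N, or if a joint passes its speed limit or range.

## Working session

There is one attempt and no reset: what is moved stays moved. The work goes in short steps, Python scripts to look and compute and a tool call to move; the robot and the scene stay as the last step left them, time stands still between calls to the robot, and variables do not carry over. Pictures are saved under pics/ and viewed, at most 10 in all, crops included, and the job is handed in when it is done.

Besides the shell and the picture viewer there is one more tool, called after "Emit:" as name(argument=value, ...), one argument or row to a line, values as JSON. drive_tool: Moves the arm, as the interface text tells. Its arguments: {"type":"object","properties":{"rows":{"type":"array"}},"required":["rows"]}

```bash
mkdir -p pics; cat > h.py <<'E'
import numpy as np, cv2
from station import *
def world(c,u,v,z=None):
    z=c["z_map"][int(round(v)),int(round(u))] if z is None else z
    p=np.array([(u-c["cx"])/c["fx"]*z,(v-c["cy"])/c["fy"]*z,z]); return c["R"].T@(p-c["t"])
def cloud(c):
    v,u=np.mgrid[0:384,0:512]; z=c["z_map"]
    p=np.stack([(u-c["cx"])/c["fx"]*z,(v-c["cy"])/c["fy"]*z,z],-1)
    return (p-c["t"])@c["R"]
def save(n,im): cv2.imwrite("pics/"+n+".png",im[...,::-1])
E
python3 - <<'E'
from h import *
s=sense();print(s["time_s"],s["tcp_pos"],s["ee_rot"])
a=capture("scene");b=capture("top")
save("both",np.vstack([a["frame"],b["frame"]])[:, :] if 0 else cv2.resize(np.hstack([a["frame"],b["frame"]]),(800,300)))
save("top",b["frame"])
for n,c in(("scene",a),("top",b)):
  for l in["cover_grip","neck","neck_mouth","flask_mid","tape_mid","carton_mid"]:
    for d in masks_of(l,c)[:4]:
      P=cloud(c)[d["region"]&(c["z_map"]>0)]
      u,v=map(int,d["xy"]);print(n,l,round(d["p"],2),np.round(d["xy"]),d["region"].sum(),np.round(np.median(P,0),3),P[:,2].max().round(3),c["frame"][v,u])
E
```

```text
0.0 [0.23437578 0.57877352 0.240443  ] [[ 9.26804586e-01 -3.75543213e-01 -7.45137150e-04]
 [-3.75543938e-01 -9.26802192e-01 -2.10891186e-03]
 [ 1.01392790e-04  2.23438092e-03 -9.99997499e-01]]
scene cover_grip 0.87 [211. 207.] 551 [ 0.585 -0.24   0.036] 0.073 [38 78 44]
scene cover_grip 0.74 [238. 230.] 545 [ 0.654 -0.159  0.036] 0.074 [119  71  85]
scene cover_grip 0.73 [251. 157.] 432 [ 0.42  -0.123  0.039] 0.074 [ 54 131 130]
scene cover_grip 0.72 [256. 192.] 461 [ 0.537 -0.108  0.037] 0.074 [23 22 23]
scene neck 0.91 [342. 182.] 1505 [0.502 0.112 0.043] 0.082 [111 109 109]
scene neck_mouth 0.55 [338. 175.] 1490 [0.501 0.114 0.044] 0.082 [124 121 120]
scene flask_mid 0.85 [281. 261.] 343 [ 0.735 -0.052  0.029] 0.082 [106 112 111]
scene tape_mid 0.96 [356. 257.] 879 [0.74  0.135 0.039] 0.047 [113  96  83]
scene carton_mid 0.72 [150. 208.] 1134 [ 0.599 -0.392  0.082] 0.093 [205 161 116]
top cover_grip 0.93 [257. 210.] 835 [ 0.531 -0.108  0.033] 0.07 [43 43 44]
top cover_grip 0.71 [230. 126.] 360 [ 0.722 -0.051  0.032] 0.081 [82 88 88]
top cover_grip 0.67 [278. 156.] 824 [ 0.647 -0.157  0.033] 0.07 [109  63  74]
top cover_grip 0.58 [318. 187.] 794 [ 0.58  -0.238  0.034] 0.069 [ 50 129  67]
top neck 0.85 [152. 235.] 2695 [0.48 0.11 0.04] 0.078 [36 37 36]
top neck_mouth 0.71 [152. 233.] 2802 [0.48  0.111 0.038] 0.078 [35 36 35]
top flask_mid 0.82 [230. 123.] 442 [ 0.722 -0.051  0.029] 0.081 [81 86 87]
top flask_mid 0.27 [152. 235.] 2775 [0.48  0.111 0.038] 0.078 [35 36 34]
top tape_mid 0.57 [255. 212.] 896 [ 0.531 -0.109  0.033] 0.07 [43 43 45]
top tape_mid 0.56 [141. 109.] 1142 [0.74  0.137 0.038] 0.043 [75 58 39]
top carton_mid 0.7 [394. 188.] 1531 [ 0.585 -0.387  0.084] 0.088 [153 123  82]
```

```bash
ls pics
```

```text
both.png
top.png
```

```bash
python3 - <<'E'
from h import *
c=capture("top")
f=c["frame"]
save("crop",np.hstack([cv2.resize(f[190:280,107:197],(400,400),interpolation=2),cv2.resize(f[150:240,225:315],(400,400),interpolation=2)]))
P=cloud(c)
# cover: bar top
def rect(m):
    Q=P[m][:,:2].astype(np.float32); return cv2.minAreaRect(Q*1000), len(Q)
X=P[...,0];Y=P[...,1];Z=P[...,2]
near=lambda x,y,r:(np.hypot(X-x,Y-y)<r)
for lo,hi in((.055,.08),(.02,.045)): print("cover",lo,rect(near(.531,-.108,.05)&(Z>lo)&(Z<hi)))
m=near(.48,.11,.06)&(Z>.068);print("neck",rect(m),cv2.minEnclosingCircle((P[m][:,:2]*1000).astype(np.float32)),np.median(Z[m]))
m=near(.48,.11,.11)&(Z<.015)&(Z>.003);print("foot",rect(m))
print("deck",np.median(Z[near(.6,.0,.03)]))
E
```

```text
cover 0.055 (((532.2530517578125, -108.46083068847656), (13.97024154663086, 59.93247985839844), 32.18892288208008), 206)
cover 0.02 (((531.631103515625, -108.74897766113281), (68.8411636352539, 70.68585968017578), 0.6355471014976501), 658)
neck (((483.28057861328125, 116.40770721435547), (81.19390869140625, 79.76126861572266), 21.742586135864258), 812) ((483.2685546875, 116.74535369873047), 40.97941970825195) 0.073990385288622
foot (((473.0206298828125, 114.62266540527344), (199.92184448242188, 196.08523559570312), 33.699790954589844), 1234)
deck -0.0002918020820600586
```

View pics/top.png

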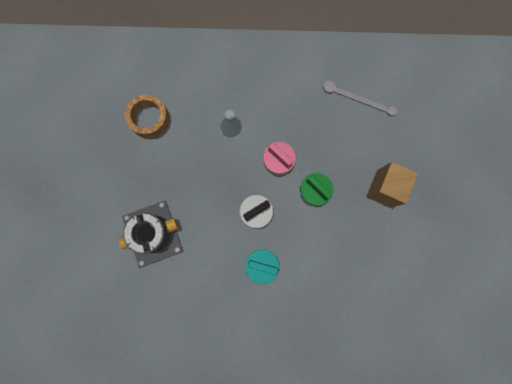

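View pics/crop.png

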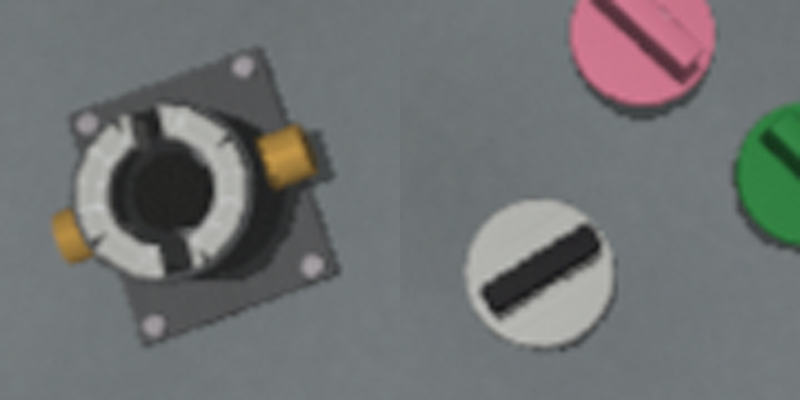

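The candidates in the top image are the black-barred aluminium cover at (257,211), green (317,189), pink (280,158) and turquoise (263,267). Only the aluminium one fits, and the crop confirms it. The neck is at (145,233), with its slots at about +13° in world. I'll go over the neck first for a close look at the slots.

Emit:
drive_tool(
  rows=[
    [50, 18, -33, 0, 0, 0, 0],
    [50, 18, -33, 0, 0, 0, 0],
    [50, 18, -33, 0, 0, 0, 0],
    [50, 18, -33, 0, 0, 0, 0],
    [50, 18, -33, 0, 0, 0, 0],
  ],
)

```text
time_s: 1.17
tcp_pos: [0.325, 0.4127, 0.2417]
ee_rot: [[0.927, -0.375, 0.0], [-0.375, -0.927, 0.0], [0.0, -0.0, -1.0]]
wrist_force: [0.7, -0.2, 0.1]
gripper_width: 0.707
gripper_force: 0.0
```

Emit:
drive_tool(
  rows=[
    [50, 18, -33, 0, 0, 0, 0],
    [50, 18, -33, 0, 0, 0, 0],
    [50, 18, -33, 0, 0, 0, 0],
    [50, 18, -33, 0, 0, 0, 0],
    [50, 18, -33, 0, 0, 0, 0],
  ],
)

```text
time_s: 1.58
tcp_pos: [0.4151, 0.2476, 0.242]
ee_rot: [[0.927, -0.375, 0.001], [-0.375, -0.927, 0.001], [0.0, -0.001, -1.0]]
wrist_force: [1.3, -0.5, 0.7]
gripper_width: 0.503
gripper_force: 0.0
```

Emit:
drive_tool(
  rows=[
    [50, 18, -33, 0, 0, 0, 0],
    [50, 18, -33, 0, 0, 0, 0],
    [50, 18, -33, 0, 0, 0, 0],
    [50, 15, -33, 0, 0, 0, 0],
    [50, 0, 0, 0, 0, 0, 0],
  ],
)

```text
time_s: 2.0
tcp_pos: [0.485, 0.1129, 0.2416]
ee_rot: [[0.925, -0.381, 0.0], [-0.381, -0.925, -0.001], [0.0, 0.001, -1.0]]
wrist_force: [-0.4, 0.4, 0.1]
gripper_width: 0.499
gripper_force: 0.0
```

```bash
cat >> h.py <<'E'
def wcloud(c,s):
    """world point of each wrist pixel from depth, plus ray function"""
    v,u=np.mgrid[0:384,0:512].astype(float)
    x=(u-c["cx"])/c["fx"];y=(v-c["cy"])/c["fy"];th=np.hypot(x,y)+1e-12
    d=np.stack([x/th*np.tan(th),y/th*np.tan(th),np.ones_like(x)],-1)
    d[th>1.5]=np.nan
    T=np.array(c["T_tool_cam"]);R=np.array(s["ee_rot"])
    o=R@T[:3,3]+s["tcp_pos"]; D=d@(R@T[:3,:3]).T
    return o+D*c["z_map"][...,None], o, D
def ortho(c,s,x0,y0,z,half=.06,n=400):
    """picture resampled on the plane at height z; up=+x, left=+y"""
    i=np.linspace(half,-half,n); X,Y=np.meshgrid(x0+i,y0+i,indexing="ij")
    T=np.array(c["T_tool_cam"]);R=np.array(s["ee_rot"])
    p=np.stack([X,Y,np.full_like(X,z)],-1)-s["tcp_pos"]
    q=(p@R-T[:3,3])@T[:3,:3]
    r=np.hypot(q[...,0],q[...,1]);th=np.arctan2(r,q[...,2])
    return cv2.remap(c["frame"],(c["cx"]+c["fx"]*th*q[...,0]/r).astype(np.float32),(c["cy"]+c["fy"]*th*q[...,1]/r).astype(np.float32),1)
E
python3 - <<'E'
from h import *
s=sense();c=capture("wrist");print(s["tcp_pos"],np.round(s["ee_rot"],3).tolist(),np.round(c["T_tool_cam"],3).tolist())
o=ortho(c,s,.4833,.1167,.075)
save("w1",np.hstack([cv2.resize(c["frame"],(400,300)),cv2.resize(o,(300,300))]))
P,_,_=wcloud(c,s)
m=(np.hypot(P[...,0]-.483,P[...,1]-.117)<.055)&(abs(P[...,2]-.075)<.006)
Q=(P[m][:,:2]*1000).astype(np.float32);print(m.sum(),cv2.minEnclosingCircle(Q),np.median(P[m][:,2]))
E
```

```text
[0.48503438 0.11288766 0.24157138] [[0.925, -0.381, 0.0], [-0.381, -0.925, -0.001], [0.0, 0.001, -1.0]] [[-0.001, -0.962, -0.274, 0.076], [1.0, -0.001, 0.0, -0.0], [-0.0, -0.274, 0.962, -0.144], [0.0, 0.0, 0.0, 1.0]]
2530 ((482.9078369140625, 118.27051544189453), 41.02614212036133) 0.07519542959405895
```

View pics/w1.png

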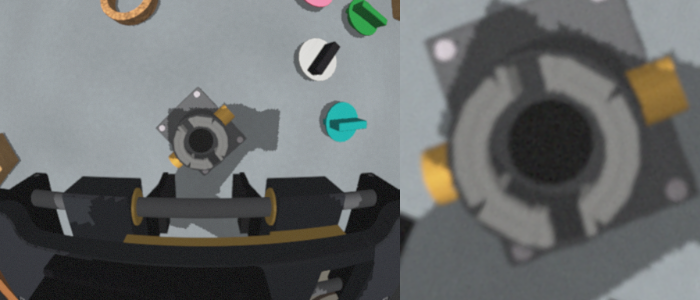

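The wrist view shows the neck at about (200,140). In the orthoview the slots are at about (530,75) and (565,215), giving a slot line near +13°. Next I measure the slot line and centre.

```bash
python3 - <<'E'
from h import *
s=sense();c=capture("wrist");t=capture("top")
i=np.linspace(.06,-.06,600)
def circ(P,ref):
    m=(np.hypot(P[...,0]-.483,P[...,1]-.117)<.055)&(abs(P[...,2]-.075)<.004)
    Q=P[m][:,:2]; h=cv2.convexHull((Q*1000).astype(np.float32))[:,0]
    from scipy.optimize import least_squares
    r=least_squares(lambda p:np.hypot(h[:,0]-p[0],h[:,1]-p[1])-p[2],[483,117,40],loss="soft_l1").x
    print(ref,"outer",r)
    return r[:2]/1000
Pw=wcloud(c,s)[0];cw=circ(Pw,"wrist");ct=circ(cloud(t),"top")
def ang(o,c0,x0,y0,n,half,name):
    g=o.astype(float).mean(2); a=np.radians(np.arange(-60,250,.5))
    prof=0
    for r in np.arange(.027,.0315,.0005):
        X=c0[0]+r*np.cos(a)-x0;Y=c0[1]+r*np.sin(a)-y0
        prof=prof+cv2.remap(g.astype(np.float32),((half-Y)/(2*half)*(n-1)).astype(np.float32)[None],((half-X)/(2*half)*(n-1)).astype(np.float32)[None],1)[0]
    prof/=9; d=np.degrees(a)
    res=[]
    for lo in(-20,160):
        k=(d>lo-5)&(d<lo+75-5); p=prof[k]; th=(np.median(p)+p.min())/2; w=p<th
        dd=d[k][w]; res.append((dd.min(),dd.max(),dd.mean()))
    print(name,np.round(res,1).tolist())
ang(ortho(c,s,.483,.117,.075,.06,600),cw,.483,.117,600,.06,"wrist")
# top camera ortho
X,Y=np.meshgrid(.483+i,.117+i,indexing="ij");q=np.stack([X,Y,np.full_like(X,.075)],-1)@t["R"].T+t["t"]
o=cv2.remap(t["frame"],(t["cx"]+t["fx"]*q[...,0]/q[...,2]).astype(np.float32),(t["cy"]+t["fy"]*q[...,1]/q[...,2]).astype(np.float32),2)
ang(o,ct,.483,.117,600,.06,"top")
# depth in wrist
for P,c0,n in((Pw,cw,"w"),(cloud(t),ct,"t")):
    rr=np.hypot(P[...,0]-c0[0],P[...,1]-c0[1]);m=(rr>.0255)&(rr<.0315)&(P[...,2]<.071)
    A=np.degrees(np.arctan2(P[...,1]-c0[1],P[...,0]-c0[0]))[m];print(n,m.sum(),np.histogram(A,np.arange(-180,181,15))[0])
# cover from wrist: bar top
x,y=.532,-.1085
for P,n in((Pw,"w"),(cloud(t),"t")):
    m=(np.hypot(P[...,0]-x,P[...,1]-y)<.045)&(P[...,2]>.06)&(P[...,2]<.075)
    print(n,m.sum(),cv2.minAreaRect((P[m][:,:2]*1000).astype(np.float32)) if m.sum()>5 else 0)
E
```

```text
wrist outer [483.12326656 117.95997007  40.50433792]
top outer [486.16303572 115.89596914  37.37344436]
wrist [[3.0, 24.0, 13.5], [183.5, 208.0, 195.8]]
top [[21.5, 49.5, 35.5], [222.5, 227.5, 225.0]]
w 184 [ 7 18 24  8  0  0  0  8  0  0  0  0  0 18 37  6  0 15 26 13  3  0  0  1]
t 3 [0 0 0 0 0 0 0 0 3 0 0 0 0 0 0 0 0 0 0 0 0 0 0 0]
w 569 ((531.4603271484375, -106.53315734863281), (14.70783805847168, 60.851837158203125), 31.926280975341797)
t 201 ((532.101806640625, -108.28352355957031), (14.030387878417969, 59.663185119628906), 32.26219177246094)
```

Emit:
drive_tool(
  rows=[
    [50, 6, -28, -5, 0, 0, -0.08],
    [50, 6, -28, -5, 0, 0, -0.08],
    [50, 6, -28, -10, 0, 0, -0.08],
    [50, 6, -28, -10, 0, 0, -0.08],
    [50, 6, -28, -10, 0, 0, -0.08],
  ],
)

```text
time_s: 2.57
tcp_pos: [0.5138, -0.0223, 0.2015]
ee_rot: [[0.707, -0.707, 0.001], [-0.707, -0.707, 0.0], [0.0, -0.001, -1.0]]
wrist_force: [1.0, 0.1, 0.4]
gripper_width: 0.499
gripper_force: 0.0
```

Emit:
drive_tool(
  rows=[
    [50, 6, -28, -10, 0, 0, -0.08],
    [50, 6, -28, -10, 0, 0, -0.08],
    [50, 5, -25, -10, 0, 0, -0.06],
    [50, 0, 0, 0, 0, 0, 0],
    [50, 0, 0, 0, 0, 0, 0],
  ],
)

```text
time_s: 2.98
tcp_pos: [0.5305, -0.1034, 0.1708]
ee_rot: [[0.536, -0.844, -0.002], [-0.844, -0.536, -0.0], [-0.001, 0.001, -1.0]]
wrist_force: [0.2, 0.9, 0.3]
gripper_width: 0.499
gripper_force: 0.0
```

```bash
python3 - <<'E'
from h import *
s=sense();c=capture("wrist");R=s["ee_rot"];print(s["tcp_pos"],np.degrees(np.arctan2(R[1][0],R[0][0])),s["wrist_force"])
P=wcloud(c,s)[0]
m=(np.hypot(P[...,0]-.532,P[...,1]+.108)<.045)&(P[...,2]>.06)&(P[...,2]<.075)
print(m.sum(),cv2.minAreaRect((P[m][:,:2]*1000).astype(np.float32)),np.median(P[m][:,2]))
m=(np.hypot(P[...,0]-.532,P[...,1]+.108)<.045)&(P[...,2]>.025)&(P[...,2]<.04)
print(m.sum(),cv2.minEnclosingCircle((P[m][:,:2]*1000).astype(np.float32)))
m=(np.hypot(P[...,0]-.483,P[...,1]-.117)<.055)&(abs(P[...,2]-.075)<.004)
print("neck",m.sum(),cv2.minEnclosingCircle((P[m][:,:2]*1000).astype(np.float32)) if m.sum()>5 else 0)
E
```

```text
[ 0.53046272 -0.10342813  0.17081905] -57.556116739144464 [0.15964648 0.85828707 0.32361193]
1086 ((531.7911987304688, -107.5372314453125), (13.974852561950684, 59.46246337890625), 32.053871154785156) 0.06739052153039718
2981 ((531.6959228515625, -107.62531280517578), 35.822105407714844)
neck 0 0
```

Emit:
drive_tool(
  rows=[
    [50, 1.3, -4.2, -20, 0, 0, -0.007],
    [50, 0, 0, -25, 0, 0, 0],
    [50, 0, 0, -25, 0, 0, 0],
    [50, 0, 0, -25, 0, 0, 0],
    [50, 0, 0, -19, 0, 0, 0],
  ],
)

```text
time_s: 3.45
tcp_pos: [0.5317, -0.1059, 0.0567]
ee_rot: [[0.533, -0.846, 0.0], [-0.846, -0.533, 0.0], [-0.0, -0.0, -1.0]]
wrist_force: [0.2, 0.9, -0.3]
gripper_width: 0.499
gripper_force: 0.0
```

Emit:
drive_tool(
  rows=[
    [50, 0, 0, 0, 0, 0, 0],
    [0, 0, 0, 0, 0, 0, 0],
    [0, 0, 0, 0, 0, 0, 0],
    [0, 0, 0, 0, 0, 0, 0],
    [0, 0, 0, 0, 0, 0, 0],
  ],
)

```text
time_s: 3.87
tcp_pos: [0.533, -0.1075, 0.0592]
ee_rot: [[0.531, -0.847, 0.003], [-0.847, -0.531, 0.0], [0.002, -0.003, -1.0]]
wrist_force: [0.3, 1.2, -0.2]
gripper_width: 0.283
gripper_force: 0.0
```

Emit:
drive_tool(
  rows=[
    [0, 0, 0, 0, 0, 0, 0],
    [0, 0, 0, 0, 0, 0, 0],
    [0, 0, 0, 0, 0, 0, 0],
  ],
)

```text
time_s: 4.12
tcp_pos: [0.5323, -0.1079, 0.0584]
ee_rot: [[0.53, -0.848, 0.001], [-0.848, -0.53, 0.0], [0.001, -0.001, -1.0]]
wrist_force: [-1.4, 0.9, 4.8]
gripper_width: 0.159
gripper_force: 29.9
```

Emit:
drive_tool(
  rows=[
    [0, 0, 0, 10, 0, 0, 0],
    [0, 0, 0, 25, 0, 0, 0],
    [0, 0, 0, 25, 0, 0, 0],
    [0, 0, 0, 25, 0, 0, 0],
    [0, 0, 0, 25, 0, 0, 0],
  ],
)

```text
time_s: 4.53
tcp_pos: [0.5313, -0.108, 0.1688]
ee_rot: [[0.53, -0.848, -0.001], [-0.848, -0.53, 0.0], [-0.001, 0.001, -1.0]]
wrist_force: [-0.0, -0.0, -2.4]
gripper_width: 0.16
gripper_force: 29.9
```

Emit:
drive_tool(
  rows=[
    [0, -4, 19, 0, 0, 0, 0.105],
    [0, -4, 19, 0, 0, 0, 0.105],
    [0, -4, 19, 0, 0, 0, 0.105],
    [0, -4, 19, 0, 0, 0, 0.105],
    [0, -4, 19, 0, 0, 0, 0.105],
  ],
)

```text
time_s: 4.95
tcp_pos: [0.5111, -0.0123, 0.1678]
ee_rot: [[0.886, -0.464, -0.0], [-0.464, -0.886, 0.0], [-0.0, 0.0, -1.0]]
wrist_force: [0.1, -0.6, -1.5]
gripper_width: 0.161
gripper_force: 29.9
```

Emit:
drive_tool(
  rows=[
    [0, -4, 19, 0, 0, 0, 0.105],
    [0, -4, 19, 0, 0, 0, 0.105],
    [0, -4, 19, 0, 0, 0, 0.105],
    [0, -4, 19, 0, 0, 0, 0.105],
    [0, -4, 19, 0, 0, 0, 0.105],
  ],
)

```text
time_s: 5.37
tcp_pos: [0.4912, 0.0828, 0.1677]
ee_rot: [[0.999, 0.043, -0.001], [0.043, -0.999, 0.0], [-0.001, -0.0, -1.0]]
wrist_force: [0.9, -0.2, -2.3]
gripper_width: 0.158
gripper_force: 29.9
```

Emit:
drive_tool(
  rows=[
    [0, -4, 19, 0, 0, 0, 0.105],
    [0, -4, 16, 0, 0, 0, 0.105],
    [0, 0, 0, 0, 0, 0, 0],
    [0, 0, 0, 0, 0, 0, 0],
  ],
)

```text
time_s: 5.7
tcp_pos: [0.4834, 0.1174, 0.1677]
ee_rot: [[0.969, 0.245, -0.001], [0.245, -0.969, -0.0], [-0.001, 0.0, -1.0]]
wrist_force: [-0.3, -0.1, -2.7]
gripper_width: 0.159
gripper_force: 29.9
```

```bash
python3 - <<'E'
from h import *
for _ in range(1):
    s=sense();c=capture("wrist");R=s["ee_rot"];print(s["tcp_pos"],np.degrees(np.arctan2(R[1][0],R[0][0])),s["wrist_force"],s["moment"],s["gripper_width"])
P=wcloud(c,s)[0]
m=(np.hypot(P[...,0]-.483,P[...,1]-.117)<.055)&(abs(P[...,2]-.075)<.005)
print("neck",m.sum(),cv2.minEnclosingCircle((P[m][:,:2]*1000).astype(np.float32)))
for l,k in(("disc",.118-.0),):
    t=s["tcp_pos"]; q=np.hypot(P[...,0]-t[0],P[...,1]-t[1])<.05
    m=q&(P[...,2]>t[2]-.035)&(P[...,2]<t[2]-.015)
    print("disc",m.sum(),cv2.minEnclosingCircle((P[m][:,:2]*1000).astype(np.float32)) if m.sum()>5 else 0,np.median(P[m][:,2]) if m.sum() else 0)
o=ortho(c,s,.483,.1177,.075,.06,400)
t=capture("scene");f=t["frame"]
save("w2",np.hstack([cv2.resize(c["frame"],(400,300)),cv2.resize(f[110:230,280:400],(300,300),interpolation=2)]))
E
```

```text
[0.48343045 0.11739668 0.16767049] 14.207588505339121 [-0.29743857 -0.06030945 -2.6546728 ] [-0.0962673   0.02016746  0.0253063 ] 0.1586162287601181
neck 1792 ((484.54949951171875, 118.79109954833984), 40.84303665161133)
disc 3482 ((483.0670166015625, 116.93466186523438), 36.08234786987305) 0.14282062258054878
```

View pics/w2.png

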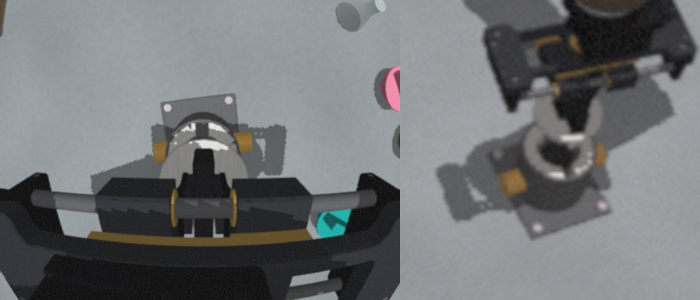

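The wrist image shows the cover above the neck at (200,150) with the bar in line with the far slot at (203,130). I'll shift about a millimetre and descend.

Emit:
drive_tool(
  rows=[
    [0, 0.5, 0.9, -10, 0, 0, 0.005],
    [0, 0, 0, -12, 0, 0, 0],
    [0, 0, 0, -10, 0, 0, 0],
    [0, 0, 0, -3, 0, 0, 0],
    [0, 0, 0, -3, 0, 0, 0],
  ],
)

```text
time_s: 6.22
tcp_pos: [0.4841, 0.1172, 0.1286]
ee_rot: [[0.968, 0.249, -0.001], [0.249, -0.968, -0.001], [-0.002, 0.001, -1.0]]
wrist_force: [0.3, -0.6, -1.5]
gripper_width: 0.16
gripper_force: 29.9
```

Emit:
drive_tool(
  rows=[
    [0, 0, 0, -2, 0, 0, 0],
    [0, 0, 0, -2, 0, 0, 0],
    [0, 0, 0, -2, 0, 0, 0],
    [0, 0, 0, 0, 0, 0, 0],
  ],
)

```text
time_s: 6.55
tcp_pos: [0.4843, 0.1179, 0.1234]
ee_rot: [[0.968, 0.25, -0.0], [0.25, -0.968, 0.0], [-0.0, -0.0, -1.0]]
wrist_force: [0.5, 0.4, -1.6]
gripper_width: 0.16
gripper_force: 29.9
```

```bash
python3 - <<'E'
from h import *
s=sense();R=s["ee_rot"];print(s["tcp_pos"],np.degrees(np.arctan2(R[1][0],R[0][0])),s["wrist_force"],s["moment"],s["gripper_width"])
E
```

```text
[0.48434162 0.11792649 0.12344486] 14.495037548158733 [ 0.53279715  0.37712589 -1.59416052] [-0.02237821 -0.03314755 -0.00684163] 0.16003900882617844
```

Emit:
drive_tool(
  rows=[
    [0, 0, 0, -1, 0, 0, 0],
    [0, 0, 0, -1, 0, 0, 0],
    [0, 0, 0, -1, 0, 0, 0],
    [0, 0, 0, -1, 0, 0, 0],
  ],
)

```text
time_s: 6.88
tcp_pos: [0.4844, 0.118, 0.1196]
ee_rot: [[0.968, 0.251, 0.0], [0.251, -0.968, 0.0], [0.0, -0.0, -1.0]]
wrist_force: [0.3, -0.0, -1.5]
gripper_width: 0.158
gripper_force: 29.9
```

Emit:
drive_tool(
  rows=[
    [0, 0, 0, -1, 0, 0, 0],
    [0, 0, 0, -1, 0, 0, 0],
    [0, 0, 0, 0, 0, 0, 0],
  ],
)

```text
time_s: 7.13
tcp_pos: [0.4845, 0.1181, 0.1178]
ee_rot: [[0.968, 0.251, 0.0], [0.251, -0.968, 0.0], [0.0, 0.0, -1.0]]
wrist_force: [-0.2, -0.3, 2.3]
gripper_width: 0.159
gripper_force: 29.9
```

Emit:
drive_tool(
  rows=[
    [0, 0, 0, -1, 0, 0, 0],
    [0, 0, 0, -1, 0, 0, 0],
    [0, 0, 0, 0, 0, 0, 0],
  ],
)

```text
time_s: 7.38
tcp_pos: [0.4845, 0.118, 0.1156]
ee_rot: [[0.968, 0.251, 0.0], [0.251, -0.968, 0.0], [0.0, -0.0, -1.0]]
wrist_force: [-1.6, -0.4, 3.0]
gripper_width: 0.159
gripper_force: 29.9
```

Emit:
drive_tool(
  rows=[
    [0, 0, 0, -1, 0, 0, 0],
    [0, 0, 0, -1, 0, 0, 0],
    [0, 0, 0, 0, 0, 0, 0],
  ],
)

```text
time_s: 7.63
tcp_pos: [0.4845, 0.118, 0.1136]
ee_rot: [[0.968, 0.251, 0.0], [0.251, -0.968, 0.0], [0.0, -0.0, -1.0]]
wrist_force: [-1.4, -0.3, 4.4]
gripper_width: 0.156
gripper_force: 29.9
```

Emit:
drive_tool(
  rows=[
    [0, -0.4, 0, -1, 0, 0, 0],
    [0, 0, 0, -1, 0, 0, 0],
    [0, 0, 0, -1, 0, 0, 0],
    [0, 0, 0, -1, 0, 0, 0],
    [0, 0, 0, 0, 0, 0, 0],
  ],
)

```text
time_s: 8.05
tcp_pos: [0.4844, 0.1181, 0.1097]
ee_rot: [[0.968, 0.251, 0.001], [0.251, -0.968, 0.0], [0.001, 0.0, -1.0]]
wrist_force: [0.1, -1.5, 5.7]
gripper_width: 0.157
gripper_force: 29.9
```

Emit:
drive_tool(
  rows=[
    [0, 0, 0, -1, 0, 0, 0],
    [0, 0, 0, -1, 0, 0, 0],
    [0, 0, 0, 0, 0, 0, 0],
  ],
)

```text
time_s: 8.3
tcp_pos: [0.4845, 0.1181, 0.1079]
ee_rot: [[0.968, 0.251, 0.001], [0.251, -0.968, 0.0], [0.001, 0.0, -1.0]]
wrist_force: [-1.6, -0.9, 6.5]
gripper_width: 0.161
gripper_force: 29.9
```

Emit:
drive_tool(
  rows=[
    [0, 0, 0, -1, 0, 0, 0],
    [0, 0, 0, 0, 0, 0, 0],
  ],
)

```text
time_s: 8.47
tcp_pos: [0.4845, 0.1181, 0.107]
ee_rot: [[0.968, 0.251, 0.001], [0.251, -0.968, 0.0], [0.001, 0.0, -1.0]]
wrist_force: [-0.3, -1.1, 7.1]
gripper_width: 0.157
gripper_force: 29.9
```

Emit:
drive_tool(
  rows=[
    [0, 0, 0, 0, 0, 0, -0.04],
    [0, 0, 0, 0, 0, 0, -0.04],
    [0, 0, 0, 0, 0, 0, -0.04],
    [0, 0, 0, 0, 0, 0, -0.04],
    [0, 0, 0, 0, 0, 0, 0],
  ],
)

```text
time_s: 8.88
tcp_pos: [0.4844, 0.1181, 0.1071]
ee_rot: [[0.996, 0.092, 0.001], [0.092, -0.996, 0.0], [0.001, -0.0, -1.0]]
wrist_force: [-1.1, -0.1, 6.8]
gripper_width: 0.162
gripper_force: 29.9
```

```bash
cat > st.py <<'E'
from h import *
s=sense();R=s["ee_rot"];print(s["time_s"],s["tcp_pos"].round(4),np.degrees(np.arctan2(R[1][0],R[0][0])).round(2),s["wrist_force"].round(1),s["moment"].round(2),round(s["gripper_width"],3))
E
python3 st.py
```

```text
8.8833 [0.4844 0.1181 0.1071] 5.28 [-1.1 -0.1  6.8] [-0.16  0.36  0.02] 0.162
```

Emit:
drive_tool(
  rows=[
    [0, 0, 0, 0, 0, 0, -0.05],
    [0, 0, 0, 0, 0, 0, -0.05],
    [0, 0, 0, 0, 0, 0, -0.05],
    [0, 0, 0, 0, 0, 0, -0.05],
    [0, 0, 0, 0, 0, 0, -0.05],
  ],
)

```text
time_s: 9.3
tcp_pos: [0.4844, 0.1182, 0.1071]
ee_rot: [[0.987, -0.158, 0.001], [-0.158, -0.987, 0.0], [0.001, -0.001, -1.0]]
wrist_force: [-0.8, -0.6, 6.3]
gripper_width: 0.158
gripper_force: 29.9
```

Emit:
drive_tool(
  rows=[
    [0, 0, 0, 0, 0, 0, -0.05],
    [0, 0, 0, 0, 0, 0, -0.05],
    [0, 0, 0, 0, 0, 0, -0.05],
    [0, 0, 0, 0, 0, 0, -0.05],
    [0, 0, 0, 0, 0, 0, -0.05],
  ],
)

```text
time_s: 9.72
tcp_pos: [0.4846, 0.1183, 0.1071]
ee_rot: [[0.918, -0.397, 0.001], [-0.397, -0.918, 0.001], [0.001, -0.001, -1.0]]
wrist_force: [-1.3, -0.2, 7.0]
gripper_width: 0.158
gripper_force: 29.9
```

```bash
python3 st.py
```

```text
9.7167 [0.4846 0.1183 0.1071] -23.42 [-1.3 -0.2  7. ] [0.08 0.41 0.05] 0.158
```

Expected stop is at about −34.5°. I'll approach it in small steps.

Emit:
drive_tool(
  rows=[
    [0, 0, 0, 0, 0, 0, -0.04],
    [0, 0, 0, 0, 0, 0, -0.04],
    [0, 0, 0, 0, 0, 0, -0.04],
    [0, 0, 0, 0, 0, 0, -0.02],
    [0, 0, 0, 0, 0, 0, 0],
  ],
)

```text
time_s: 10.13
tcp_pos: [0.4845, 0.1182, 0.1072]
ee_rot: [[0.854, -0.52, 0.001], [-0.52, -0.854, 0.0], [0.001, -0.001, -1.0]]
wrist_force: [-1.4, -0.0, 7.0]
gripper_width: 0.161
gripper_force: 29.9
```

```bash
python3 st.py
```

```text
10.1333 [0.4845 0.1182 0.1072] -31.31 [-1.4 -0.   7. ] [-0.14  0.37  0.09] 0.161
```

Emit:
drive_tool(
  rows=[
    [0, 0, 0, 0, 0, 0, -0.015],
    [0, 0, 0, 0, 0, 0, -0.015],
    [0, 0, 0, 0, 0, 0, 0],
  ],
)

```text
time_s: 10.38
tcp_pos: [0.4841, 0.1177, 0.1071]
ee_rot: [[0.839, -0.545, 0.0], [-0.545, -0.839, -0.001], [0.001, 0.001, -1.0]]
wrist_force: [-2.8, -2.5, 8.4]
gripper_width: 0.163
gripper_force: 30.0
```

```bash
python3 st.py
```

```text
10.3833 [0.4841 0.1177 0.1071] -33.0 [-2.8 -2.5  8.4] [-0.5   0.51  0.22] 0.163
```

Emit:
drive_tool(
  rows=[
    [0, 0, 0, 0, 0, 0, -0.015],
    [0, 0, 0, 0, 0, 0, 0],
  ],
)

```text
time_s: 10.55
tcp_pos: [0.484, 0.1176, 0.1071]
ee_rot: [[0.831, -0.556, 0.0], [-0.556, -0.831, -0.001], [0.001, 0.001, -1.0]]
wrist_force: [-3.1, -1.7, 6.7]
gripper_width: 0.156
gripper_force: 30.1
```

```bash
python3 st.py
```

```text
10.55 [0.484  0.1176 0.1071] -33.8 [-3.1 -1.7  6.7] [-0.49  0.56  0.46] 0.156
```

The twist has risen to 0.46 N m, so this is the end stop. I'll ease off slightly and let it rise.

Emit:
drive_tool(
  rows=[
    [0, 0, 0, 0, 0, 0, 0.01],
    [0, 0, 0, 1, 0, 0, 0],
    [0, 0, 0, 1, 0, 0, 0],
    [0, 0, 0, 0.5, 0, 0, 0],
    [0, 0, 0, 0, 0, 0, 0],
  ],
)

```text
time_s: 10.97
tcp_pos: [0.4838, 0.1177, 0.1087]
ee_rot: [[0.836, -0.549, -0.001], [-0.549, -0.836, -0.001], [-0.0, 0.001, -1.0]]
wrist_force: [-0.6, -2.4, 1.0]
gripper_width: 0.163
gripper_force: 30.0
```

```bash
python3 st.py
```

```text
10.9667 [0.4838 0.1177 0.1087] -33.32 [-0.6 -2.4  1. ] [-0.59 -0.24  0.27] 0.163
```

Emit:
drive_tool(
  rows=[
    [0, 0, 0, 1, 0, 0, 0],
    [0, 0, 0, 1, 0, 0, 0],
    [0, 0, 0, 0, 0, 0, 0],
  ],
)

```text
time_s: 11.22
tcp_pos: [0.4838, 0.1177, 0.1109]
ee_rot: [[0.835, -0.549, -0.001], [-0.549, -0.835, -0.001], [-0.0, 0.001, -1.0]]
wrist_force: [1.0, -1.8, -0.7]
gripper_width: 0.163
gripper_force: 30.0
```

```bash
python3 st.py
```

```text
11.2167 [0.4838 0.1177 0.1109] -33.33 [ 1.  -1.8 -0.7] [-0.8  -0.23  0.3 ] 0.163
```

```bash
cat > dz.py <<'E'
from h import *
import runpy; runpy.run_path("st.py")
s=sense();c=capture("wrist");P=wcloud(c,s)[0]
def med(m,k=50): return m.sum(),np.percentile(P[m][:,2],[10,50,90]).round(4) if m.sum()>5 else 0
r=np.hypot(P[...,0]-.4838,P[...,1]-.1177)
print("disc",med((r<.034)&(r>.012)&(P[...,2]>.078)&(P[...,2]<.095)),"collar",med((r>.0375)&(r<.0405)&(P[...,2]>.07)&(P[...,2]<.08)))
m=(r<.036)&(P[...,2]>.093)&(P[...,2]<.13)&(r<.032);print("bar",med(m))
q=(r<.034)&(r>.012)&(P[...,2]>.078)&(P[...,2]<.095)
A=np.c_[P[q][:,:2]-[.4838,.1177],np.ones(q.sum())];co=np.linalg.lstsq(A,P[q][:,2],rcond=None)[0];print("tilt deg",np.degrees(co[:2]).round(2),co[2].round(4))
E
python3 dz.py
```

```text
11.2167 [0.4838 0.1177 0.1109] -33.33 [ 1.  -1.8 -0.7] [-0.8  -0.23  0.3 ] 0.163
disc (np.int64(2995), array([0.0854, 0.0862, 0.0871])) collar (np.int64(794), array([0.0723, 0.0734, 0.0743]))
bar (np.int64(3357), array([0.1037, 0.1197, 0.1212]))
tilt deg [ 0.47 -0.65] 0.0862
```

The disc sits about 12 mm above the collar, which is the locked height (9 mm would be unlocked). I'll release.

Emit:
drive_tool(
  rows=[
    [30, 0, 0, 0, 0, 0, 0],
    [45, 0, 0, 0, 0, 0, 0],
    [45, 0, 0, 0, 0, 0, 0],
    [45, 0, 0, 0, 0, 0, 0],
    [45, 0, 0, 0, 0, 0, 0],
  ],
)

```text
time_s: 11.68
tcp_pos: [0.4841, 0.1183, 0.1111]
ee_rot: [[0.835, -0.55, 0.0], [-0.55, -0.835, 0.0], [-0.0, -0.001, -1.0]]
wrist_force: [0.3, -0.1, -0.3]
gripper_width: 0.415
gripper_force: 0.0
```

```bash
python3 dz.py
```

```text
11.6833 [0.4841 0.1183 0.1111] -33.34 [ 0.3 -0.1 -0.3] [-0.04 -0.01 -0.01] 0.415
disc (np.int64(3523), array([0.0869, 0.0877, 0.0886])) collar (np.int64(837), array([0.0724, 0.0734, 0.0743]))
bar (np.int64(3686), array([0.1018, 0.121 , 0.1227]))
tilt deg [ 0.04 -0.04] 0.0878
```

Emit:
drive_tool(
  rows=[
    [50, 0, 0, 20, 0, 0, 0],
    [50, 0, 0, 30, 0, 0, 0],
    [50, 0, 0, 35, 0, 0, 0],
    [50, 0, 0, 35, 0, 0, 0],
    [50, 0, 0, 0, 0, 0, 0],
  ],
)

```text
time_s: 12.15
tcp_pos: [0.4878, 0.1195, 0.2386]
ee_rot: [[0.836, -0.548, 0.014], [-0.548, -0.836, 0.006], [0.009, -0.012, -1.0]]
wrist_force: [0.6, 0.5, 1.1]
gripper_width: 0.499
gripper_force: 0.0
```

```bash
python3 dz.py; python3 - <<'E'
from h import *
s=sense();c=capture("wrist");P=wcloud(c,s)[0]
m=(np.hypot(P[...,0]-.484,P[...,1]-.118)<.04)&(P[...,2]>.112)&(P[...,2]<.13)
print(cv2.minAreaRect((P[m][:,:2]*1000).astype(np.float32)),np.median(P[m][:,2]))
t=capture("scene")["frame"]
save("end",np.hstack([cv2.resize(c["frame"],(400,300)),cv2.resize(t[110:230,280:400],(300,300),interpolation=2)]))
E
```

```text
12.15 [0.4878 0.1195 0.2386] -33.25 [0.6 0.5 1.1] [ 0.07 -0.1  -0.04] 0.499
disc (np.int64(2338), array([0.0867, 0.0877, 0.0886])) collar (np.int64(393), array([0.0725, 0.0736, 0.0746]))
bar (np.int64(970), array([0.12  , 0.1214, 0.1223]))
tilt deg [ 0.26 -0.23] 0.0876
((483.6852722167969, 117.72628784179688), (13.921409606933594, 58.88496780395508), 57.25447082519531) 0.12144161342290641
```

View pics/end.png

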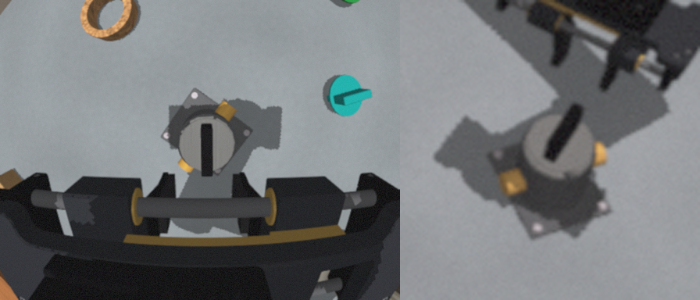

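The cover sits level on the neck at (207,148), bar at −33° (about 48° clockwise of the slots). Its grip is at about 104 mm, so it is locked, and the gripper is clear of it.

```bash
python3 -c "
from station import *
print(finish_job())"
```

```text
the job is handed in; nothing more can be done
None
```

The filter cover is locked in the neck: it was pushed in through the slots, turned clockwise to the end stop and released. It then rose to locked height by itself, and the job was handed in with the gripper clear at about 12 s of robot time.

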